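Fish the burner ring out of the gap beside the toaster

TASK

A small steel hob burner ring has fallen to the bottom of the narrow gap between the toaster and the spice box. Take the bent rod out of its wooden block, lower its tip gently into the ring's hole, drag the ring along the gap over the raised sill and right out of the gap's open front end so that it lies flat on the open worktop just in front, without pressing hard on anything with the rod or touching the ring with the fingers; then stand the rod back in its block as it was. Leave the mug, jar and bowl alone.

Things in the scene. Friction and masses are not known exactly. Their poses are not given: they have to be found in the camera images.
- worktop: The worktop, fixed; its top is at height 0 and is the floor of the gap.
- unit: Fixed: a grey toaster (170 mm wide, 270 long, 180 high) and a wooden spice box (150 wide, 85 high), a 46 mm gap between them. Origin on the worktop in the middle of the gap's front end (mouth); x runs into the gap, y points to the toaster, z up. Toaster from y = +23 mm, box from y = -23 mm, fronts at x = 0. The gap is open above and at the mouth, closed at x = 200 mm by a strip 50 mm high.
- mouth (a point): Middle of the gap's mouth, axes as unit. A fixed aluminium sill crosses the gap's floor between ring and mouth: a ridge 14 mm high with ramps of 0.35 rad (38 mm long) on both sides. The ridge lies somewhere between x = 45 and 75 mm; its place differs each time and is not measured: feel it or see it. The rod must not press on worktop, sill, ring or unit with over 20 N.
- ring: Steel ring lying flat at the bottom of the gap, 36 mm outer diameter, 20 mm hole, 7 mm thick, about 40 g (differs). Origin at the centre of its underside. It starts 135 to 165 mm inside the gap.
- rod: Loose bent rod of 8 mm round steel, about 120 g, standing upright in the block with the block's axes. Origin at its rounded tip. Leg from the tip up to z = 105 mm; an arm (8 mm thick, centre at z = 109) runs from it 60 mm along -y; on the arm's end stands a black handle 20 x 20 mm, centred at x = 0, y = -60, from z = 113 to 195 mm. Grip it from above at about z = 165.
- rod_tip (a point): The rod's tip (lowest point); same place and axes as rod. In the block the tip stands about 3 mm above the worktop and the arm rests on the block's top.
- block: Fixed wooden block 70 (x) x 120 (y) x 108 mm high, origin at the centre of its underside. A square through hole 18 x 18 mm at x = 0, y = +30 mm takes the rod's leg; two ridges 6 mm high on the top form a 14 mm wide groove along y at x = 0 for the arm, which points to -y. Lift the rod straight up by at least 115 mm to take it out.
- block_hole (a point): Centre of the mouth of the block's hole, on its top, 108 mm above the worktop; axes as block.
- mug: Bystander: white mug, 76 mm wide, 90 high, handle to its +y; origin at the centre of its underside.
- jar: Bystander: closed glass jar, 60 mm wide, 100 high; origin at the centre of its underside.
- bowl: Bystander: white bowl, 110 mm wide, 50 high; origin at the centre of its underside.
Not all that is in view belongs to the job. Leave any red look-alike of the rod alone. There is more than one size of the block; the one meant has the size given above.

How it is judged:
By the outcome, as a careful person would: the job done as asked, in the order asked, and still so for the second after the job is handed in, with the robot touching nothing.
It also fails if it takes over 72 s, if anything falls off the work surface, if the arm or the gripper's body presses on something with over 40 N, if the wrist force passes 120 N, or if a joint passes its speed limit or range.

ROBOT

A 6-joint arm with a two-finger parallel gripper is mounted at the origin on the work surface. World frame = base frame: x ahead of the robot, y to its left, z up, the work surface at z = 0. Lengths are in m, angles in rad, forces in N, time in s.
With the tool pointing down it reaches from about 0.25 to 0.775 m from the base axis. Payload 4 kg.
Tool frame: the origin (TCP) lies between the finger pads; the fingertips stand 25 mm ahead of it and the grasp point (between the pads) lies 6 mm ahead of it (robot.tip_reach is the z of the fingertips in the tool frame, in m); z points along the fingers, y is the line along which they close (so a half turn about z gives the same grasp; the last joint's range is limited). The gripper opens to 94 mm and grips with 3 to 60 N. Pads are 16 mm wide; open, the fingers measure 119 mm over their backs; the gripper's body (75 mm by 177 mm) begins 78 mm behind the grasp point.
Start: joints at [1.135, 0.087, 1.371, -0, 1.684, -0.103], TCP at [0.18, 0.52, 0.202] pointing down, gripper open.
Joint ranges: [-3.1, 3.1], [-0.76, 2.03], [0.27, 2.55], [-1.08, 4.22], [0.17, 2.65], [-2.57, 2.57]. Speed limits (rad/s): [2.79, 2.79, 3.14, 3.14, 3.14, 3.14].

INTERFACE

Orientations are given as [roll, pitch, yaw] about the fixed x, y, z axes, in that order (R = Rz(yaw) Ry(pitch) Rx(roll)).
In Python, from bench import robot gives the robot as it stands. The module is installed in compiled form; this text tells all that it offers.
- The arm moves only by the shell command python3 -m handwheel 'ROWS'. ROWS is JSON, a list of rows, each a list of 3 entries, a list of its own where there are three numbers: the turn, a rotation vector about the world's x, y, z in units of 90 degrees (1.0 is 90 degrees), then the shift along the world's x, y, z in units of 0.05 m (1.0 is 0.05 m), then the closure, from 0 (fully open) to 1 (shut). A call has 1 to 5 rows; each row shifts and turns the commanded pose from where the row before left it; what a row does not reach is not made up. A row lasts 1/10 s, in which the tool goes at most 50 mm and 8.59 degrees, less where a joint would pass 70% of its speed; a pose out of reach is approached as far as the arm can. A call with a number of a shift or a turn outside -1 to 1 is refused whole. A call with a gripper value outside its range is refused whole. The fingers move at their own pace and stop on an object; the grip force is fixed at half the most. Time passes only in rows, so rows that do not move let the fingers close. It gives the time, the measured TCP pose, the force, the opening and the grip force at its end, in the units of the state.
- robot.get_obs(): the state, without advancing time (a new reading comes with each control period).
- robot.snapshot(name): name is "scene" or "side" or "wrist"; returns (picture, depth): 480x640x3 uint8, red, green, blue; 480x640 float32, m along the optical axis (not along the pixel's ray), 0 where there is no reading.
- robot.calibration(name): a dict with "mtx" (3x3 intrinsics, pixels), "extrinsics" (4x4, takes a point from camera to world coordinates); the wrist camera has in their place "hand_eye" (4x4, takes a point from camera to tool coordinates, whose origin is the TCP and whose axes are the flange's). Camera axes: x right, y down, z forward; pixel columns grow to the right and rows downward; lengths in m; the calibration is good to about 2 mm. A picture is of the moment at which its call begins: read the wrist's pose just before it. calibration takes no time and is no camera call.
- robot.close_job(): hands the job in; it is judged then, once.
Trained networks look in the newest picture that a camera, given by its name, has taken for a name from the list of things; names that differ only in an ending like _2 or _b are one class to them, and where a whole thing is asked for, a point or a joint stands for the part that bears it (a point fixed in the world has none). Each returns a list of dicts, best first, with "p" (0 to 1); they miss things now and then, are a little off and sometimes report something else, mostly with a low value. They report only what shows in the picture. A call takes as long as a camera call. They do not tell look-alikes from the thing itself.
- robot.boxes_of(query, camera): "bbox" ([left, top, right, bottom] in pixels, round what is visible of it).
The state is a dict: "time": time; "joint_positions": joint angles; "qvel": joint speeds; "joint_torque": joint torques, N m; "tool_pos": TCP position; "ee_rot": TCP orientation; "wrist_force": force on the tool from outside, world axes, zero at the start; "wrist_torque": the same for the moment, N m; "width": finger opening in m; "finger_force": force on a finger pad.
Only numpy, scipy, OpenCV 4.12 (cv2) and the standard library are available. Lean on these libraries where they do the work, as an engineer would, in place of code of your own. Each camera call takes 0.05 s, during which the arm holds its last target. There are 200 camera calls.

## Working session

There is one attempt and no reset: what is moved stays moved. The work goes in short steps, Python scripts to look and compute and a shell command to move; the robot and the scene stay as the last step left them, time stands still between calls to the robot, and variables do not carry over. Pictures are saved under pics/ and viewed, at most 10 in all, crops included, and the job is handed in when it is done.

```bash
mkdir -p pics; python3 - <<'E'
from bench import robot
import cv2, numpy as np
np.set_printoptions(precision=4,suppress=True)
o=robot.get_obs(); print({k:np.round(v,4).tolist() for k,v in o.items()})
ims=[]
for n in ["scene","side"]:
    p,d=robot.snapshot(n); cv2.imwrite(f"pics/{n}0.png",p[:,:,::-1]); np.save(f"{n}0.npy",d)
    c=robot.calibration(n); print(n,c['mtx'].tolist(),'\n',c['extrinsics'])
    for q in ["unit","ring","rod","block","mug","jar","bowl"]:
        print(q,[(np.round(b['bbox']).tolist(),round(b['p'],2)) for b in robot.boxes_of(q,n)][:4])
print(robot.calibration("wrist"))
E
```

```text
{'time': 0.0, 'joint_positions': [1.1349, 0.0879, 1.3722, -0.0, 1.6836, -0.1031], 'qvel': [-0.0003, -0.0006, 0.0001, 0.0004, -0.0, -0.0006], 'joint_torque': [-0.001, -34.0193, -30.2424, 0.0716, 0.0333, -0.0002], 'tool_pos': [0.1795, 0.5193, 0.2011], 'ee_rot': [-3.1394, -0.0002, 2.8088], 'wrist_force': [0.7306, -0.8757, 0.1255], 'wrist_torque': [0.0305, -0.014, -0.0023], 'finger_force': 0.0, 'width': 0.0941}
scene [[453.4183014662147, 0.0, 324.09589466962854], [0.0, 453.4183014662147, 240.1272904841257], [0.0, 0.0, 1.0]] 
 [[-0.3405  0.5445 -0.7665  1.2499]
 [ 0.9401  0.2085 -0.2695  0.0944]
 [ 0.0131 -0.8124 -0.5829  0.6724]
 [ 0.      0.      0.      1.    ]]
unit [([344.0, 240.0, 594.0, 446.0], 0.98), ([230.0, 183.0, 264.0, 224.0], 0.38), ([217.0, 212.0, 280.0, 270.0], 0.18)]
ring [([434.0, 352.0, 448.0, 362.0], 0.58), ([1.0, 128.0, 640.0, 480.0], 0.17)]
rod [([282.0, 204.0, 334.0, 236.0], 0.94), ([190.0, 202.0, 221.0, 225.0], 0.77), ([228.0, 184.0, 266.0, 223.0], 0.64)]
block [([284.0, 244.0, 333.0, 287.0], 0.95), ([221.0, 211.0, 282.0, 269.0], 0.6)]
mug [([367.0, 233.0, 407.0, 26
[... 324 characters left out ...]
 [([353.0, 144.0, 486.0, 277.0], 0.84)]
ring []
rod [([219.0, 252.0, 284.0, 289.0], 0.81), ([191.0, 317.0, 251.0, 359.0], 0.74), ([288.0, 271.0, 304.0, 298.0], 0.55)]
block [([277.0, 269.0, 318.0, 334.0], 0.87), ([323.0, 255.0, 352.0, 299.0], 0.71)]
mug [([322.0, 209.0, 360.0, 249.0], 0.73)]
jar [([366.0, 165.0, 384.0, 201.0], 0.86)]
bowl [([344.0, 308.0, 383.0, 346.0], 0.76)]
{'mtx': array([[376.2467,   0.    , 315.1801],
       [  0.    , 376.2467, 240.2193],
       [  0.    ,   0.    ,   1.    ]]), 'hand_eye': array([[ 0.0006, -0.9681, -0.2507,  0.0733],
       [ 1.    ,  0.0006,  0.0001,  0.0006],
       [ 0.    , -0.2507,  0.9681, -0.1824],
       [ 0.    ,  0.    ,  0.    ,  1.    ]])}
```

View pics/scene0.png

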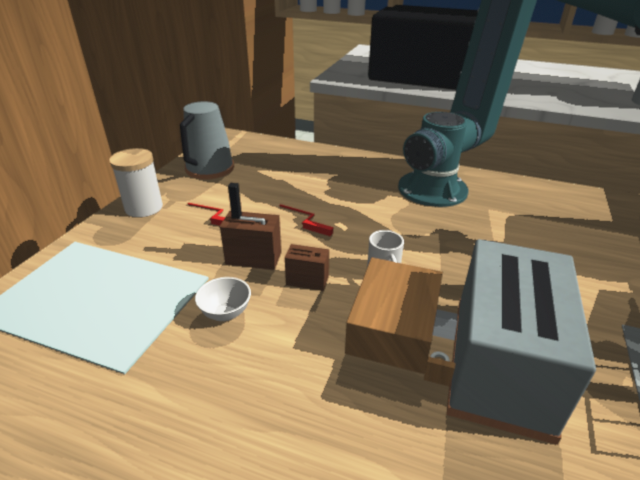

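View pics/side0.png

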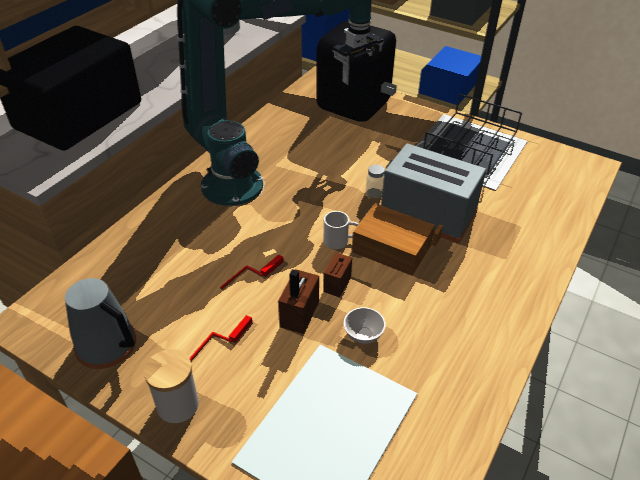

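The black-handled rod stands in the larger block (scene ~(250,240)). The red look-alikes are at (310,222) and (205,212), and the smaller block at (308,266). In the gap I see a strip at the near end (440,370), the ring at (441,357) and the sill at (445,325), so the mouth should be on the robot's side. Next I'll measure from depth.

```bash
cat > h.py <<'E'
import numpy as np, cv2
from bench import robot
from scipy.spatial.transform import Rotation as R
np.set_printoptions(precision=4,suppress=True)
def T_tool(o):
    T=np.eye(4);T[:3,:3]=R.from_euler('xyz',o['ee_rot']).as_matrix();T[:3,3]=o['tool_pos'];return T
def cloud(n,d,T=None):
    c=robot.calibration(n);K=c['mtx'];E=c['extrinsics'] if n!='wrist' else T@c['hand_eye']
    v,u=np.indices(d.shape)
    P=np.stack([(u-K[0,2])/K[0,0]*d,(v-K[1,2])/K[1,1]*d,d],-1)@E[:3,:3].T+E[:3,3]
    P[d==0]=np.nan;return P
def proj(n,X,T=None):
    c=robot.calibration(n);K=c['mtx'];E=c['extrinsics'] if n!='wrist' else T@c['hand_eye']
    p=(np.asarray(X)-E[:3,3])@E[:3,:3];return p[...,:2]/p[...,2:]*[K[0,0],K[1,1]]+[K[0,2],K[1,2]]
E
python3 - <<'E'
from h import *
for n,boxes in dict(scene=dict(toaster=(440,235,600,450,.17,.19),box=(340,235,445,370,.078,.092),block=(215,205,285,275,.102,.112),handle=(225,175,285,275,.195-.003+.003-.02,.215),jarmug=(365,225,410,262,.085,.096)),
  side=dict(toaster=(370,130,500,240,.17,.19),box=(340,190,440,275,.078,.092),block=(275,262,322,335,.102,.112),handle=(275,255,322,335,.175,.215),mug=(318,205,350,252,.085,.096),jar=(364,160,388,203,.092,.106),bowl=(340,300,390,350,.045,.056))).items():
    P=cloud(n,np.load(n+'0.npy'))
    for k,(l,t,r,b,z0,z1) in boxes.items():
        Q=P[t:b,l:r].reshape(-1,3);Q=Q[(Q[:,2]>z0)&(Q[:,2]<z1)]
        if len(Q)<5: print(n,k,len(Q));continue
        rc=cv2.minAreaRect(Q[:,:2].astype(np.float32)*1000)
        print(n,k,len(Q),'z',np.median(Q[:,2]),rc,'corners',cv2.boxPoints(rc).round().tolist())
P=cloud('scene',np.load('scene0.npy'))
for uv in [(441,357),(436,357),(446,357),(441,362),(445,325),(445,315),(445,335),(440,370),(440,365),(441,345)]: print(uv,P[uv[1],uv[0]])
p=cv2.imread('pics/scene0.png');a=cv2.resize(p[230:430,330:600],None,fx=3,fy=3,interpolation=2)[:, :800]
cv2.imwrite('pics/crop_gap.png',a[:600])
b=cv2.resize(p[170:300,180:345],None,fx=4,fy=4,interpolation=2);cv2.imwrite('pics/crop_rod.png',b)
E
```

```text
scene toaster 12738 z 0.18085764593596268 ((624.4610595703125, 221.77818298339844), (272.98968505859375, 169.71568298339844), 2.517167329788208) corners [[484.0, 301.0], [492.0, 131.0], [765.0, 143.0], [757.0, 313.0]]
scene box 6197 z 0.08553458051361862 ((547.207275390625, 9.799530029296875), (310.6358337402344, 161.71226501464844), 6.239743232727051) corners [[384.0, 73.0], [402.0, -87.0], [710.0, -54.0], [693.0, 107.0]]
scene block 794 z 0.10813714024997106 ((497.1356201171875, -348.0910949707031), (75.73480987548828, 121.43938446044922), 10.93002700805664) corners [[448.0, -296.0], [471.0, -415.0], [546.0, -401.0], [523.0, -281.0]]
scene handle 144 z 0.19024855472359495 ((504.22686767578125, -376.8282165527344), (23.08777618408203, 20.35963249206543), 10.510952949523926) corners [[491.0, -369.0], [495.0, -389.0], [517.0, -385.0], [514.0, -365.0]]
scene jarmug 257 z 0.08900208616846339 ((452.0542297363281, -41.1915283203125), (110.94953155517578, 73.10713195800781), 15.496719360351562) corners [[389.0, -21.0], [408.0, -91.0], [515.0, -62.0], [496.0, 9.0]]
side toaster 3143 z 0.178
[... 1113 characters left out ...]
91406), (50.36174011230469, 152.76292419433594), 33.418785095214844) corners [[386.0, 229.0], [470.0, 101.0], [512.0, 129.0], [428.0, 256.0]]
side bowl 190 z 0.04905501647658439 ((679.6090087890625, -322.177978515625), (105.10326385498047, 108.84577941894531), 27.817249298095703) corners [[608.0, -299.0], [659.0, -395.0], [751.0, -346.0], [701.0, -250.0]]
(441, 357) [0.6444 0.117  0.0034]
(436, 357) [0.6455 0.1082 0.0009]
(446, 357) [0.6458 0.1255 0.0086]
(441, 362) [0.6972 0.117  0.0496]
(445, 325) [0.5658 0.1127 0.01  ]
(445, 315) [0.5349 0.1089 0.0076]
(445, 335) [0.5851 0.1166 0.0023]
(440, 370) [0.7024 0.1183 0.0349]
(440, 365) [0.705  0.1162 0.0504]
(441, 345) [ 0.6116  0.1129 -0.    ]
```

View pics/crop_rod.png

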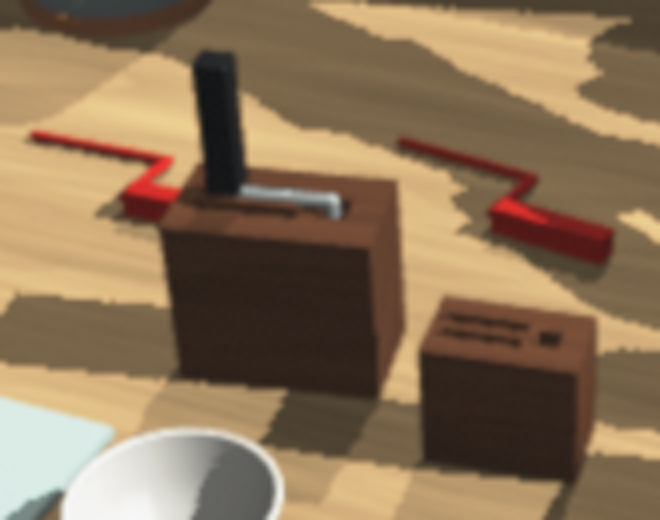

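View pics/crop_gap.png

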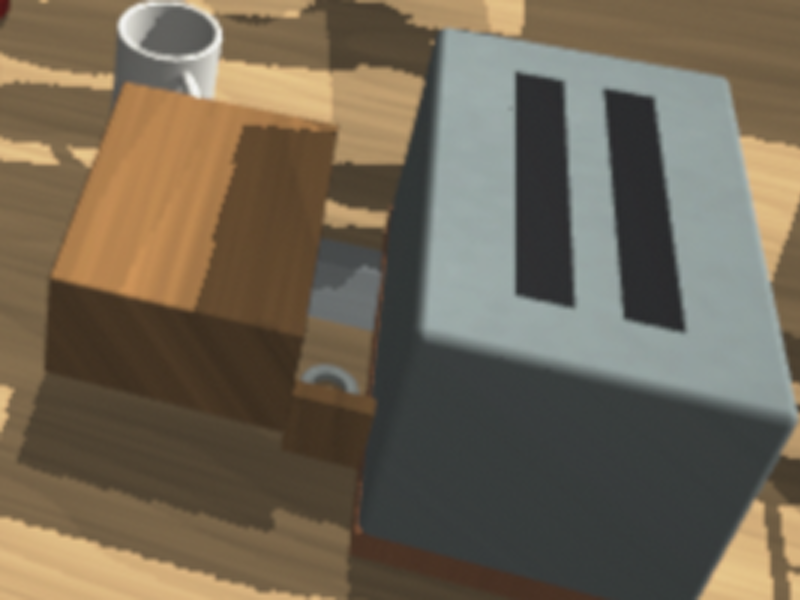

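The thing to take is the black-handled rod in the 108 mm block (crop (220,130), arm grey, hole at the +y end). The block measures about 73 x 122 mm. The others are red and lying flat, and the smaller block is empty. The gap crop shows the strip and ring at the far-x end and the sill nearer the robot, so the mouth faces the robot. I'll take one wrist look down the gap before fetching the rod.

```bash
M="python3 -m handwheel"
$M '[[[0,0,0],[0.6,-0.6,0.3],0],[[0,0,0],[0.6,-0.6,0.3],0],[[0,0,0],[0.6,-0.6,0.3],0],[[0,0,0],[0.6,-0.6,0.3],0],[[0,0,0],[0.6,-0.6,0.2],0]]' | tail -c 400
$M '[[[0,0,0],[0.6,-0.6,0],0],[[0,0,0],[0.6,-0.6,0],0],[[0,0,0],[0.6,-0.6,0],0],[[0,0,0],[0.6,-0.6,0],0],[[0,0,0],[0.6,-0.6,0],0]]' | tail -c 400
$M '[[[0,0,0],[0.6,-0.6,0],0],[[0,0,0],[0.6,-0.6,0],0],[[0,0,0],[0.6,-0.6,0],0],[[0,0,0],[0.6,-0.7,0],0],[[0,0,0],[0,0,0],0]]'
```

```text
time: 1.3
tool_pos: [0.3308, 0.3688, 0.2738]
ee_rot: [3.14, 0.001, 2.809]
wrist_force: [0.7, 0.4, -0.7]
width: 0.094
finger_force: 0.0
time: 1.8
tool_pos: [0.4807, 0.2184, 0.2725]
ee_rot: [3.141, 0.0, 2.809]
wrist_force: [0.5, -0.2, -0.4]
width: 0.0943
finger_force: 0.0
time: 2.3
tool_pos: [0.6022, 0.0902, 0.2702]
ee_rot: [-3.139, -0.001, 2.802]
wrist_force: [0.2, 0.7, -0.6]
width: 0.0938
finger_force: 0.0
```

```bash
python3 - <<'E'
from h import *
o=robot.get_obs();T=T_tool(o);p,d=robot.snapshot('wrist')
np.savez('w1.npz',d=d,T=T);cv2.imwrite('pics/w1.png',p[:,:,::-1])
for q in ["ring","mouth","unit"]: print(q,[(np.round(b['bbox']).tolist(),round(b['p'],2)) for b in robot.boxes_of(q,'wrist')][:3])
P=cloud('wrist',d,T).reshape(-1,3)
a=.04;O=np.array([.493,.107,0]);Rz=R.from_euler('z',a).as_matrix()
Q=(P-O)@Rz
def med(m): 
    return np.nanmedian(Q[m],0),m.sum()
# toaster/box top gap edges
for nm,z0,z1 in (('box',.078,.092),('toast',.172,.19)):
    for x0 in range(0,200,30):
        m=(Q[:,0]*1000>x0)&(Q[:,0]*1000<x0+30)&(Q[:,2]>z0)&(Q[:,2]<z1)
        if m.sum()>10: print(nm,x0,m.sum(),'y',Q[m][:,1].min(),Q[m][:,1].max())
    m=(Q[:,2]>z0)&(Q[:,2]<z1);print(nm,'x',Q[m][:,0].min(),Q[m][:,0].max())
for x0 in range(-40,200,6):
    m=(abs(Q[:,1])<.014)&(abs(Q[:,0]*1000-x0)<3)&(Q[:,2]<.03)
    if m.sum()>5: print(x0,m.sum(),np.round(np.nanmedian(Q[m][:,2])*1000,1),end=' | ')
E
```

```text
ring [([337.0, 219.0, 361.0, 253.0], 0.58)]
mouth [([133.0, 2.0, 638.0, 364.0], 0.75)]
unit [([131.0, 0.0, 637.0, 366.0], 0.74)]
box 0 6703 y -0.34327084685337284 0.025919774638555212
box 30 6064 y -0.34830341335272724 0.02593804087842064
box 60 4507 y -0.16969902112266325 0.0259277313323548
box 90 4238 y -0.16985361826922046 0.025946235871035367
box 120 3240 y -0.1690525269307476 0.025955211023253877
box 150 3442 y -0.16850197026525404 0.025950258323986862
box 180 2296 y -0.16978012328786501 0.02596276996255278
box x -0.10348754733410087 0.2631472157666184
toast 0 11170 y 0.02574280951794025 0.19463475976690825
toast 30 11638 y 0.025707376408909487 0.1948419466009541
toast 60 10758 y 0.025702916921500032 0.1952938333812587
toast 90 9923 y 0.025762776526527895 0.19466767498797682
toast 120 9198 y 0.025714967185015217 0.1946047029271227
toast 150 7814 y 0.025783404003013814 0.19461868818463535
toast 180 6300 y 0.025786199717418835 0.19501480390884807
toast x -0.0008939336653389978 0.26506329218242697
-40 146 -0.0 | -34 140 0.1 | -28 145 -0.0 | -22 137 -0.0 | -16 140 -0.1 | -10 136 0.0 | -4 138 0.1 | 2 135 0.1 | 8 133 -0.0 | 14 132 0.0 | 20 131 -0.0 | 26 130 1.3 | 32 129 3.4 | 38 132 5.7 | 44 131 7.9 | 50 133 10.1 | 56 132 12.4 | 62 128 13.4 | 68 124 11.5 | 74 122 9.4 | 80 118 7.2 | 86 116 4.9 | 92 115 2.8 | 98 112 0.6 | 104 112 0.1 | 110 115 0.1 | 116 109 -0.1 | 122 111 0.3 | 128 112 0.3 | 134 111 0.1 | 140 116 0.1 | 146 127 6.3 | 152 91 6.1 | 158 107 0.4 | 164 114 1.0 | 170 119 6.6 | 176 73 5.8 | 182 100 0.1 | 188 104 0.2 | 194 97 0.2 |
```

View pics/w1.png

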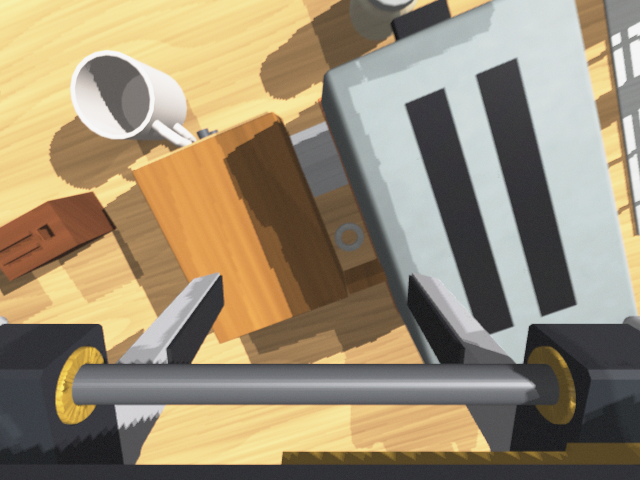

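The view looks straight down the gap, with the ring at (349,237) and the sill at (315,160). The mug handle is beside the box's front, and the jar sits at (380,15). The sill's ridge comes out at unit x ≈ 60 mm. Next I'll fit the ring's centre and take the rod.

```bash
python3 - <<'E'
from h import *
w=np.load('w1.npz');P=cloud('wrist',w['d'],w['T'])
a=.04;O=np.array([.493,.107,0]);Rz=R.from_euler('z',a).as_matrix();Q=((P-O)@Rz).reshape(-1,3)
m=(Q[:,2]>.0045)&(Q[:,2]<.009)&(abs(Q[:,1])<.02+.003)&(Q[:,0]>.13)&(Q[:,0]<.195)
c,r=cv2.minEnclosingCircle((Q[m][:,:2]*1000).astype(np.float32));print('ring',c,r,m.sum())
print('ring world',Rz@np.array([c[0]/1000,c[1]/1000,0])+O)
for nm,ylo,yhi,z0,z1 in(('toaster',.03,.19,.17,.19),('box',-.17,.02,.082,.09)):
    m=(Q[:,1]>ylo)&(Q[:,1]<yhi)&(Q[:,2]>z0)&(Q[:,2]<z1)&(Q[:,0]>-.02);print(nm,np.percentile(Q[m][:,0],[.05,.5,99.9]))
m=(Q[:,2]>.075)&(Q[:,2]<.1)&(Q[:,1]>.03)&(Q[:,0]<-.02);print('jar?',(Rz@np.median(Q[m],0)+O) if m.any() else None)
Pb=P.reshape(-1,3);m=(Pb[:,2]>.06)&(Pb[:,0]<.485)&(Pb[:,0]>.38)&(Pb[:,1]>-.1)&(Pb[:,1]<.06);print('mug',np.nanmin(Pb[m],0),np.nanmax(Pb[m],0))
E
```

```text
ring (165.3443145751953, -8.3140869140625) 29.794750213623047 453
ring world [0.6585 0.1053 0.    ]
toaster [-0.0005  0.0011  0.2577]
box [-0.0004  0.0005  0.1987]
jar? [0.4484 0.2099 0.0894]
mug [ 0.3956 -0.0833  0.06  ] [0.485  0.0173 0.0922]
```

```bash
M="python3 -m handwheel"
$M '[[[0,0,-0.09],[0,-0.8,0.2],0],[[0,0,-0.09],[0,-0.8,0.2],0],[[0,0,-0.09],[-0.1,-0.8,0],0],[[0,0,-0.09],[-0.2,-0.8,0],0],[[0,0,-0.09],[-0.2,-0.8,0],0]]' | tail -5
$M '[[[0,0,-0.09],[-0.3,-0.8,0],0],[[0,0,-0.09],[-0.4,-0.8,0],0],[[0,0,-0.04],[-0.3,-0.8,0],0],[[0,0,0],[-0.2,-0.8,0],0],[[0,0,0],[0,0,0],0]]' | head -4
```

```text
tool_pos: [0.574, -0.1047, 0.2932]
ee_rot: [3.14, 0.001, 2.099]
wrist_force: [-0.2, -0.5, -0.4]
width: 0.0938
finger_force: 0.0
time: 3.5
tool_pos: [0.5131, -0.2678, 0.2925]
ee_rot: [-3.141, 0.002, 1.752]
wrist_force: [0.4, -0.3, 1.1]
```

```bash
python3 - <<'E'
from h import *
w=np.load('w1.npz');P=cloud('wrist',w['d'],w['T'])
a=.04;O=np.array([.493,.107,0]);Rz=R.from_euler('z',a).as_matrix();Q=((P-O)@Rz).reshape(-1,3)
m=(Q[:,2]>.004)&(Q[:,2]<.009)&(Q[:,1]<.023)&(Q[:,1]>-.017)&(Q[:,0]>.13)&(Q[:,0]<.185);S=Q[m][:,:2]*1000
print('ring pts',m.sum(),np.percentile(S,[0,2,98,100],axis=0),cv2.minEnclosingCircle(S.astype(np.float32)))
o=robot.get_obs();T=T_tool(o);p,d=robot.snapshot('wrist');np.savez('w2.npz',d=d,T=T)
P=cloud('wrist',d,T).reshape(-1,3)
n=(abs(P[:,0]-.5)<.06)&(P[:,1]<-.25)&(P[:,1]>-.45)
for k,z0,z1 in(('handle',.19,.206),('block',.104,.110),('ridges+',.111,.118)):
    q=P[n&(P[:,2]>z0)&(P[:,2]<z1)]
    if len(q)>5: print(k,len(q),np.median(q[:,2]),cv2.minAreaRect((q[:,:2]*1000).astype(np.float32)))
E
```

```text
ring pts 445 [[141.4407 -15.6609]
 [142.9978 -14.2173]
 [175.3458  18.3131]
 [177.0997  19.44  ]] ((159.2677764892578, 2.070161819458008), 17.900075912475586)
handle 326 0.1973573482958871 ((501.3957824707031, -371.97894287109375), (20.07864761352539, 9.703147888183594), 11.0388765335083)
block 5585 0.10804865370716066 ((496.6500549316406, -348.7785949707031), (70.15657043457031, 121.2904281616211), 11.570390701293945)
ridges+ 790 0.1144110860165452 ((498.01763916015625, -355.1290588378906), (24.07010841369629, 81.5712661743164), 11.524211883544922)
```

```bash
M="python3 -m handwheel"
$M '[[[0,0,0.01],[-0.1,-0.8,0],0],[[0,0,0],[-0.1,-0.8,0],0],[[0,0,0],[0,-0.6,0],0],[[0,0,0],[0,0,-0.5],0],[[0,0,0],[0,0,-0.7],0]]' | head -3
$M '[[[0,0,0],[0,0,-0.7],0],[[0,0,0],[0,0,-0.4],0],[[0,0,0],[0,0,0],0],[[0,0,0],[0,0,0],0]]'
```

```text
time: 4.05
tool_pos: [0.5068, -0.3746, 0.2347]
ee_rot: [3.137, 0.005, 1.774]
time: 4.45
tool_pos: [0.5057, -0.3735, 0.1783]
ee_rot: [3.141, 0.0, 1.775]
wrist_force: [-0.0, -0.1, -0.0]
width: 0.0937
finger_force: 0.0
```

```bash
M="python3 -m handwheel"
$M '[[[0,0,0],[-0.06,-0.09,-0.08],0],[[0,0,0],[0,0,0],0]]'
$M '[[[0,0,0],[0,0,0],1],[[0,0,0],[0,0,0],1],[[0,0,0],[0,0,0],1],[[0,0,0],[0,0,0],1],[[0,0,0],[0,0,0],1]]'
$M '[[[0,0,0],[0,0,0],1],[[0,0,0],[0,0,0],1],[[0,0,0],[0,0,0],1]]'
```

```text
time: 4.65
tool_pos: [0.5021, -0.3803, 0.1751]
ee_rot: [3.14, 0.003, 1.772]
wrist_force: [0.2, 0.0, -0.1]
width: 0.094
finger_force: 0.0
time: 5.15
tool_pos: [0.5017, -0.3797, 0.1733]
ee_rot: [3.142, -0.0, 1.772]
wrist_force: [0.8, -0.0, 0.2]
width: 0.0575
finger_force: 0.0
time: 5.45
tool_pos: [0.5017, -0.3797, 0.1733]
ee_rot: [3.142, -0.0, 1.772]
wrist_force: [-0.7, -0.3, -0.4]
width: 0.0337
finger_force: 0.0
```

```bash
M="python3 -m handwheel"
$M '[[[0,0,0],[0,0,0],1],[[0,0,0],[0,0,0],1],[[0,0,0],[0,0,0],1],[[0,0,0],[0,0,0],1]]'
$M '[[[0,0,0],[0,0,0.1],1],[[0,0,0],[0,0,0.3],1],[[0,0,0],[0,0,0.3],1],[[0,0,0],[0,0,0.3],1],[[0,0,0],[0,0,0.3],1]]'
```

```text
time: 5.85
tool_pos: [0.5017, -0.3797, 0.1733]
ee_rot: [3.142, 0.0, 1.772]
wrist_force: [0.5, -0.8, -0.0]
width: 0.0196
finger_force: 29.9
time: 6.35
tool_pos: [0.502, -0.3799, 0.2407]
ee_rot: [3.14, 0.002, 1.772]
wrist_force: [0.7, -0.5, -1.7]
width: 0.0194
finger_force: 29.9
```

```bash
M="python3 -m handwheel"
$M '[[[0,0,0],[0,0,0.4],1],[[0,0,0],[0,0,0.4],1],[[0,0,0],[0,0,0.4],1],[[0,0,0],[0,0,0.1],1],[[0,0,0],[0.1,0.3,0],1]]' | head -2
$M '[[[0,0,-0.02],[0.2,0.6,0],1],[[0,0,-0.02],[0.2,0.6,0],1],[[0,0,-0.02],[0.2,0.6,0],1],[[0,0,-0.02],[0.2,0.6,0],1],[[0,0,-0.02],[0.2,0.6,0],1]]' | head -2
$M '[[[0,0,0],[0.2,0.6,0],1],[[0,0,0],[0.2,0.6,0],1],[[0,0,0],[0.2,0.6,0],1],[[0,0,0],[0.2,0.6,0],1],[[0,0,0],[0.2,0.6,0],1]]' | head -2
$M '[[[0,0,0],[0.2,0.5,0],1],[[0,0,0],[0.2,0.5,0],1],[[0,0,0],[0.2,0.5,0],1],[[0,0,0],[0.2,0.4,0],1],[[0,0,0],[0,0,0],1]]'
python3 - <<'E'
from h import *
o=robot.get_obs();p,d=robot.snapshot('scene');np.save('s1.npy',d)
cv2.imwrite('pics/s1.png',cv2.resize(p[:,:,::-1][110:340,290:530],None,fx=2.5,fy=2.5,interpolation=2))
t=o['tool_pos'];print(t,o['ee_rot'])
for n in('scene','side'):
    if n=='side': p,d=robot.snapshot('side')
    P=cloud(n,d).reshape(-1,3)
    for z0 in np.arange(t[2]-.175,t[2]-.04,.01):
        m=(P[:,2]>z0)&(P[:,2]<z0+.01)&(np.hypot(P[:,0]-t[0],P[:,1]-t[1]-.06)<.03)
        if m.sum(): print(n,round(z0,3),m.sum(),np.median(P[m],0)-t)
E
```

```text
time: 6.85
tool_pos: [0.5066, -0.3659, 0.3047]
time: 7.35
tool_pos: [0.5566, -0.212, 0.3018]
time: 7.85
tool_pos: [0.6062, -0.062, 0.3018]
time: 8.35
tool_pos: [0.6465, 0.0343, 0.3009]
ee_rot: [-3.138, -0.002, 1.62]
wrist_force: [0.2, -0.7, -0.7]
width: 0.0196
finger_force: 29.9
[0.6465 0.0343 0.3009] [-3.1381 -0.0017  1.6198]
scene 0.126 4 [ 0.0004  0.0618 -0.1658]
scene 0.136 20 [ 0.0014  0.0616 -0.1603]
scene 0.146 23 [ 0.001   0.0616 -0.1504]
scene 0.156 24 [ 0.0007  0.0613 -0.1404]
scene 0.166 22 [ 0.0008  0.0619 -0.1298]
scene 0.176 25 [ 0.0005  0.0614 -0.1201]
scene 0.186 24 [ 0.001   0.0614 -0.1092]
scene 0.196 22 [ 0.0006  0.0617 -0.1008]
scene 0.206 27 [ 0.0013  0.0616 -0.0894]
scene 0.216 26 [ 0.001   0.0609 -0.0801]
scene 0.226 26 [ 0.0008  0.0616 -0.0692]
scene 0.236 120 [ 0.001   0.0483 -0.0586]
side 0.126 3 [-0.004   0.0573 -0.1678]
side 0.136 6 [-0.0016  0.0576 -0.1612]
side 0.146 7 [-0.0045  0.0539 -0.1505]
side 0.156 9 [-0.0019  0.0552 -0.1395]
side 0.166 8 [-0.0042  0.0561 -0.1288]
side 0.176 7 [-0.0028  0.058  -0.1187]
side 0.186 7 [-0.0029  0.0562 -0.1114]
side 0.196 7 [-0.0042  0.0548 -0.1013]
side 0.206 8 [-0.0031  0.0541 -0.0882]
side 0.216 7 [-0.0029  0.0558 -0.0803]
side 0.226 3 [-0.0023  0.0556 -0.0723]
side 0.236 17 [-0.0029  0.0512 -0.061 ]
```

View pics/s1.png

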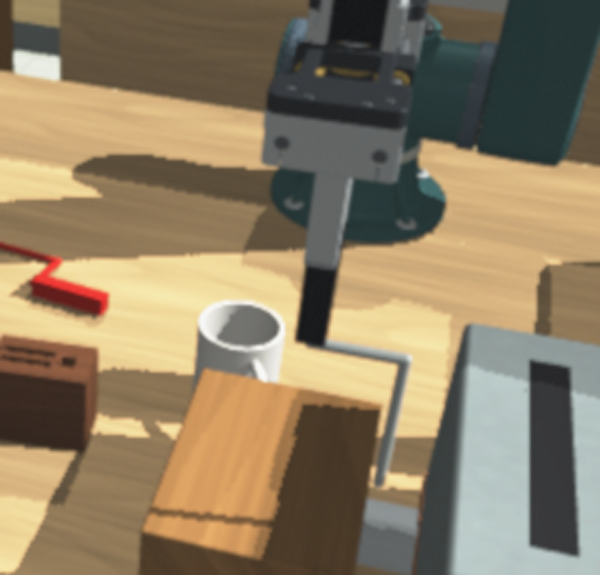

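```bash
M="python3 -m handwheel"
$M '[[[0,0,0],[0.1,0.2,0],1],[[0,0,0],[0.07,0.2,0],1],[[0,0,0],[0,0,0],1],[[0,0,0],[0,0,0],1]]'
```

```text
time: 8.85
tool_pos: [0.6552, 0.0504, 0.3033]
ee_rot: [-3.141, 0.0, 1.615]
wrist_force: [0.5, 0.3, -1.1]
width: 0.0199
finger_force: 29.9
```

```bash
M="python3 -m handwheel"
$M '[[[0,0,0],[0,0.08,-0.3],1],[[0,0,0],[0,0,-0.4],1],[[0,0,0],[0,0,-0.4],1],[[0,0,0],[0,0,-0.4],1],[[0,0,0],[0,0,-0.4],1]]' | head -4
$M '[[[0,0,0],[0,0,-0.3],1],[[0,0,0],[0,0,-0.14],1],[[0,0,0],[0,0,0],1],[[0,0,0],[0,0,0],1]]'
python3 - <<'E'
from h import *
p,d=robot.snapshot('scene')
cv2.imwrite('pics/s2.png',cv2.resize(p[:,:,::-1][270:390,400:480],None,fx=5,fy=5,interpolation=2))
E
```

```text
time: 9.35
tool_pos: [0.6551, 0.0538, 0.2077]
ee_rot: [3.141, 0.0, 1.614]
wrist_force: [-0.1, -0.3, -2.3]
time: 9.75
tool_pos: [0.6556, 0.0542, 0.1874]
ee_rot: [3.14, 0.0, 1.615]
wrist_force: [0.8, -0.0, -0.4]
width: 0.0196
finger_force: 29.9
```

View pics/s2.png

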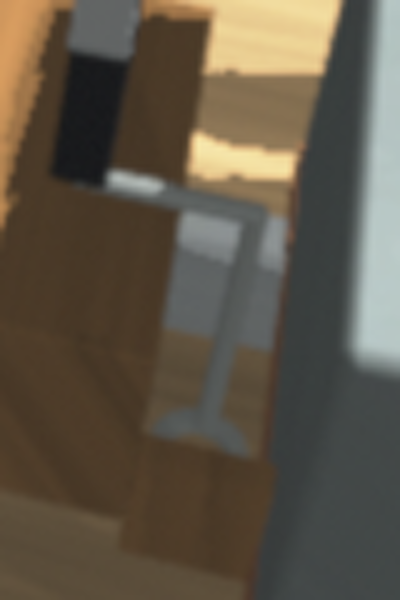

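The tip hangs over the middle of the ring: tip at crop (208,420), and the ring's far arc spans (150–245, 405–450). Lowering gently.

```bash
M="python3 -m handwheel"
$M '[[[0,0,0],[0,0,-0.1],1],[[0,0,0],[0,0,-0.08],1],[[0,0,0],[0,0,-0.06],1],[[0,0,0],[0,0,0],1],[[0,0,0],[0,0,0],1]]' | head -4
$M '[[[0,0,0],[0,0,-0.04],1],[[0,0,0],[0,0,0],1]]' | head -4
$M '[[[0,0,0],[0,0,-0.04],1],[[0,0,0],[0,0,0],1]]' | head -4
```

```text
time: 10.3
tool_pos: [0.6551, 0.0544, 0.1741]
ee_rot: [-3.141, -0.0, 1.615]
wrist_force: [-0.6, 0.0, -0.9]
time: 10.5
tool_pos: [0.6551, 0.0543, 0.1721]
ee_rot: [-3.142, 0.0, 1.615]
wrist_force: [-0.3, -0.5, -1.0]
time: 10.7
tool_pos: [0.6553, 0.0543, 0.1702]
ee_rot: [3.141, 0.0, 1.615]
wrist_force: [0.3, -0.6, -1.3]
```

```bash
M="python3 -m handwheel"
$M '[[[0,0,0],[0,0,-0.02],1],[[0,0,0],[0,0,0],1]]' | sed -n '2p;4p'
$M '[[[0,0,0],[0,0,-0.01],1],[[0,0,0],[0,0,0],1]]' | sed -n '2p;4p'
$M '[[[0,0,0],[0,0,-0.01],1],[[0,0,0],[0,0,0],1]]' | sed -n '2p;4p'
```

```text
tool_pos: [0.6554, 0.0542, 0.17]
wrist_force: [0.1, -0.1, 0.4]
tool_pos: [0.6554, 0.0541, 0.1698]
wrist_force: [-1.1, -1.3, 2.9]
tool_pos: [0.6555, 0.054, 0.1696]
wrist_force: [-0.3, -0.3, 6.2]
```

Contact with the worktop comes at TCP z ≈ 0.170 and the tip is inside the ring. I'll ease off slightly and drag towards the sill (ramp foot at unit x ≈ 99 mm, so TCP x ≈ 0.595).

```bash
M="python3 -m handwheel"
$M '[[[0,0,0],[0,0,0.03],1],[[0,0,0],[-0.05,0,0],1],[[0,0,0],[-0.1,0,0],1],[[0,0,0],[-0.1,-0.01,0],1],[[0,0,0],[0,0,0],1]]' | sed -n '2,4p'
$M '[[[0,0,0],[-0.1,0,0],1],[[0,0,0],[-0.1,-0.01,0],1],[[0,0,0],[-0.1,0,0],1],[[0,0,0],[-0.1,-0.01,0],1],[[0,0,0],[0,0,0],1]]' | sed -n '2,4p'
$M '[[[0,0,0],[-0.1,0,0],1],[[0,0,0],[-0.1,0,0],1],[[0,0,0],[0,0,0],1]]' | sed -n '2,4p'
python3 - <<'E'
from h import *
p,d=robot.snapshot('scene')
cv2.imwrite('pics/s3.png',cv2.resize(p[:,:,::-1][270:390,400:480],None,fx=5,fy=5,interpolation=2))
E
```

```text
tool_pos: [0.6413, 0.0541, 0.1697]
ee_rot: [-3.14, -0.001, 1.615]
wrist_force: [-0.4, 0.6, 1.4]
tool_pos: [0.6211, 0.0529, 0.1698]
ee_rot: [-3.139, -0.0, 1.615]
wrist_force: [-1.2, 0.3, 2.1]
tool_pos: [0.6115, 0.0528, 0.1698]
ee_rot: [-3.14, 0.0, 1.615]
wrist_force: [-0.6, 0.4, 1.4]
```

View pics/s3.png

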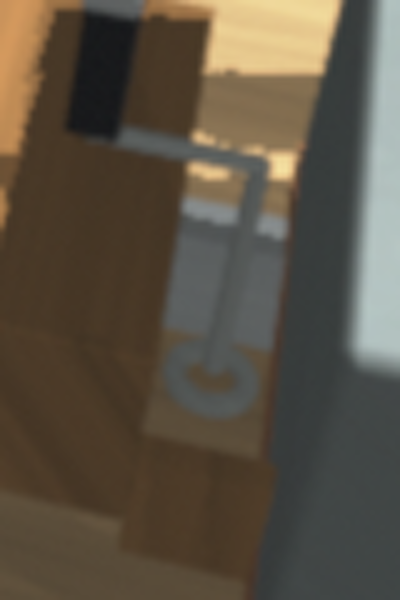

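The ring has followed: it encircles the tip at crop (210,378), with the sill just ahead. Now up the ramp.

```bash
M="python3 -m handwheel"
$M '[[[0,0,0],[-0.1,0,0],1],[[0,0,0],[-0.1,-0.01,0],1],[[0,0,0],[-0.1,0,0.02],1],[[0,0,0],[-0.1,-0.01,0.04],1],[[0,0,0],[0,0,0],1]]' | sed -n '2,4p'
$M '[[[0,0,0],[-0.1,0,0.03],1],[[0,0,0],[-0.1,-0.01,0.035],1],[[0,0,0],[0,0,0],1]]' | sed -n '2,4p'
```

```text
tool_pos: [0.5918, 0.0519, 0.1731]
ee_rot: [-3.141, -0.0, 1.615]
wrist_force: [0.4, -0.1, -0.9]
tool_pos: [0.5816, 0.0513, 0.1761]
ee_rot: [-3.14, 0.0, 1.615]
wrist_force: [-0.5, -0.3, -0.7]
```

```bash
M="python3 -m handwheel"
$M '[[[0,0,0],[-0.1,0,0.035],1],[[0,0,0],[-0.1,-0.01,0.035],1],[[0,0,0],[-0.1,0,0.035],1],[[0,0,0],[-0.1,-0.01,0.035],1],[[0,0,0],[0,0,0],1]]' | sed -n '2,4p'
cat > ringat.py <<'E'
from h import *
o=robot.get_obs();p,d=robot.snapshot('scene');P=cloud('scene',d)
O=np.array([.493,.1097,0]);Rz=R.from_euler('z',.04).as_matrix();Q=(P-O)@Rz
print('tip ux',(o['tool_pos'][0]-.496)*1000,'tip z',(o['tool_pos'][2]-.170)*1000)
Q=Q.reshape(-1,3)*1000
for x in range(-80,190,6):
    m=(abs(Q[:,1])<17)&(abs(Q[:,0]-x)<3)&(Q[:,2]<32)
    if m.sum()>2: print(x,np.percentile(Q[m][:,2],[10,50,90]).round(),end='; ')
for b in robot.boxes_of('ring','scene')[:2]:
    l,t,r,bb=np.round(b['bbox']).astype(int);print('\nring',b['p'],[l,t,r,bb],np.nanmedian((((P[t:bb,l:r]-O)@Rz)*1000).reshape(-1,3),0))
E
python3 ringat.py
```

```text
tool_pos: [0.5621, 0.0503, 0.1836]
ee_rot: [3.141, 0.0, 1.615]
wrist_force: [-0.4, 0.3, -1.0]
tip ux 66.0675101729019 tip z 13.611261905847966
-80 [-1. -1.  1.]; -74 [-0.  1.  1.]; -68 [-1.  1.  3.]; -62 [-1.  0.  3.]; -56 [-1.  1.  2.]; -50 [-0.  1.  2.]; -44 [-0.  1.  3.]; -38 [-0.  1.  2.]; -32 [-0.  1.  2.]; -26 [-0.  0.  2.]; -20 [-0.  1.  2.]; -14 [-0.  1.  2.]; -8 [-1.  0.  3.]; -2 [-1.  1.  2.]; 4 [-0.  1.  2.]; 10 [-1.  1.  2.]; 16 [-1.  0.  2.]; 22 [-0.  1.  3.]; 28 [1. 3. 4.]; 34 [4. 5. 6.]; 40 [6. 7. 9.]; 46 [ 8. 10. 11.]; 52 [11. 11. 11.]; 58 [14. 20. 23.]; 64 [12. 20. 23.]; 70 [10. 18. 29.]; 76 [ 9. 15. 19.]; 82 [ 5. 12. 15.]; 88 [ 3.  6. 12.]; 94 [-0.  3.  5.]; 100 [-1.  1.  3.]; 106 [-0.  1.  2.]; 112 [-1.  0.  2.]; 118 [-0.  1.  2.]; 124 [-1.  1.  2.]; 130 [-1.  1.  2.]; 136 [-1.  1.  2.]; 142 [-1.  1.  2.]; 148 [-1.  1.  2.]; 154 [-1.  0.  2.]; 
ring 0.71 [np.int64(439), np.int64(313), np.int64(455), np.int64(333)] [71.3008  1.5917 13.0905]
```

```bash
M="python3 -m handwheel"
$M '[[[0,0,0],[-0.1,0,0.025],1],[[0,0,0],[-0.1,-0.01,0],1],[[0,0,0],[-0.06,0,-0.03],1],[[0,0,0],[-0.06,0,-0.04],1],[[0,0,0],[0,0,0],1]]' | sed -n '2,4p'
python3 ringat.py | sed -n '1p;3p'
```

```text
tool_pos: [0.546, 0.0495, 0.181]
ee_rot: [-3.141, 0.001, 1.615]
wrist_force: [-0.7, -1.4, 1.0]
tip ux 49.98282565877832 tip z 11.016005591786115
ring 0.55 [np.int64(439), np.int64(311), np.int64(456), np.int64(324)] [59.9669  1.0742 18.0972]
```

```bash
M="python3 -m handwheel"
$M '[[[0,0,0],[-0.06,0,-0.01],1],[[0,0,0],[-0.06,-0.01,-0.02],1],[[0,0,0],[0,0,0],1]]' | sed -n '2,4p'
python3 ringat.py
```

```text
tool_pos: [0.5401, 0.0496, 0.1788]
ee_rot: [-3.141, -0.001, 1.615]
wrist_force: [-0.7, 0.0, -0.3]
tip ux 44.06118283973248 tip z 8.77261840551738
-80 [-1.  1.  2.]; -74 [-1.  0.  2.]; -68 [-1.  0.  3.]; -62 [-1.  0.  1.]; -56 [-1.  1.  1.]; -50 [-1.  1.  2.]; -44 [-1.  1.  2.]; -38 [-0.  1.  2.]; -32 [-1.  0.  2.]; -26 [-1.  1.  2.]; -20 [-1.  1.  2.]; -14 [-0.  1.  2.]; -8 [-0.  1.  3.]; -2 [-1.  1.  2.]; 4 [-1.  1.  2.]; 10 [-0.  0.  2.]; 16 [-1.  1.  2.]; 22 [-0.  2.  3.]; 28 [2. 3. 3.]; 34 [ 6. 13. 14.]; 40 [14. 15. 16.]; 46 [11. 17. 27.]; 52 [15. 18. 22.]; 58 [14. 20. 22.]; 64 [11. 17. 23.]; 70 [10. 12. 21.]; 76 [ 7.  9. 11.]; 82 [5. 7. 9.]; 88 [2. 4. 7.]; 94 [0. 3. 5.]; 100 [-1.  1.  2.]; 106 [-1.  1.  3.]; 112 [-1.  1.  2.]; 118 [-1.  1.  2.]; 124 [-1.  0.  2.]; 130 [-1.  1.  2.]; 136 [-1.  1.  2.]; 142 [-1.  1.  2.]; 148 [-0.  1.  2.]; 154 [-0.  1.  2.]; 
ring 0.58 [np.int64(442), np.int64(310), np.int64(456), np.int64(321)] [48.103   3.4559 17.4248]
```

```bash
M="python3 -m handwheel"
$M '[[[0,0,0],[-0.1,0,-0.035],1],[[0,0,0],[-0.1,-0.01,-0.035],1],[[0,0,0],[-0.1,0,-0.035],1],[[0,0,0],[-0.1,-0.01,-0.03],1],[[0,0,0],[0,0,0],1]]' | sed -n '2,4p'
python3 ringat.py
```

```text
tool_pos: [0.5198, 0.0484, 0.1724]
ee_rot: [-3.141, -0.0, 1.615]
wrist_force: [-0.1, -0.3, -1.2]
tip ux 23.792799599243963 tip z 2.3713529799357094
-80 [-0.  1.  2.]; -74 [-1.  1.  3.]; -68 [0. 1. 3.]; -62 [-1.  0.  2.]; -56 [-1.  0.  3.]; -50 [-1.  1.  2.]; -44 [-2.  1.  2.]; -38 [-1.  1.  2.]; -32 [-1.  0.  3.]; -26 [-0.  0.  2.]; -20 [-1.  1.  2.]; -14 [-1.  1.  2.]; -8 [-1.  1.  2.]; -2 [-0.  1.  2.]; 4 [-1.  1.  2.]; 10 [1. 1. 2.]; 16 [ 2.  9. 10.]; 22 [ 1.  8. 11.]; 28 [ 9. 13. 27.]; 34 [ 5. 13. 13.]; 40 [ 7. 13. 16.]; 46 [ 9. 13. 16.]; 52 [10. 12. 12.]; 58 [12. 14. 15.]; 64 [11. 13. 15.]; 70 [ 9. 11. 14.]; 76 [ 7.  9. 11.]; 82 [6. 7. 9.]; 88 [3. 5. 7.]; 94 [0. 3. 5.]; 100 [-1.  1.  3.]; 106 [-1.  0.  1.]; 112 [-1.  0.  2.]; 118 [-1.  0.  2.]; 124 [-1.  1.  2.]; 130 [-0.  1.  2.]; 136 [-1.  0.  2.]; 142 [-1.  1.  2.]; 148 [-0.  1.  2.]; 154 [0. 1. 3.];
```

```bash
M="python3 -m handwheel"
$M '[[[0,0,0],[-0.1,0,-0.025],1],[[0,0,0],[-0.1,-0.01,-0.02],1],[[0,0,0],[-0.1,0,0],1],[[0,0,0],[-0.1,-0.01,0],1],[[0,0,0],[0,0,0],1]]' | sed -n '2,4p'
$M '[[[0,0,0],[-0.1,0,0],1],[[0,0,0],[-0.1,-0.01,0],1],[[0,0,0],[-0.1,0,0],1],[[0,0,0],[-0.1,-0.01,0],1],[[0,0,0],[0,0,0],1]]' | sed -n '2,4p'
python3 ringat.py
```

```text
tool_pos: [0.4998, 0.0473, 0.1703]
ee_rot: [-3.141, 0.0, 1.615]
wrist_force: [-0.6, 0.1, -1.6]
tool_pos: [0.48, 0.0463, 0.1704]
ee_rot: [-3.141, 0.0, 1.615]
wrist_force: [0.3, 0.6, -1.3]
tip ux -16.034604958929886 tip z 0.3677580343734721
-80 [-1.  0.  2.]; -74 [0. 1. 2.]; -68 [-1.  1.  2.]; -62 [-0.  1.  3.]; -56 [-1.  0.  2.]; -50 [-0.  1.  1.]; -44 [-2. -0.  1.]; -38 [-1.  0.  2.]; -32 [-0.  1.  3.]; -26 [0. 1. 5.]; -20 [2. 7. 9.]; -14 [ 1.  7. 26.]; -8 [ 1.  8. 23.]; -2 [3. 7. 9.]; 4 [-0.  6.  8.]; 10 [-1.  2.  7.]; 16 [-1.  0.  2.]; 22 [0. 1. 2.]; 28 [2. 3. 3.]; 34 [4. 5. 6.]; 40 [6. 7. 8.]; 46 [ 8.  9. 10.]; 52 [ 9. 11. 13.]; 58 [12. 13. 15.]; 64 [11. 13. 15.]; 70 [ 9. 11. 14.]; 76 [ 7.  9. 11.]; 82 [5. 7. 9.]; 88 [3. 5. 7.]; 94 [0. 3. 5.]; 100 [-1.  1.  3.]; 106 [-1.  1.  2.]; 112 [-1.  1.  2.]; 118 [-1.  1.  2.]; 124 [-1.  1.  2.]; 130 [-1.  1.  2.]; 136 [-1.  0.  2.]; 142 [-1.  0.  2.]; 148 [-1.  1.  2.]; 154 [-0.  1.  3.]; 
ring 0.51 [np.int64(440), np.int64(292), np.int64(456), np.int64(307)] [-11.1131  -1.95     5.6173]
```

```bash
M="python3 -m handwheel"
$M '[[[0,0,0],[-0.1,0,0],1],[[0,0,0],[-0.1,-0.01,0],1],[[0,0,0],[-0.1,0,0],1],[[0,0,0],[-0.1,-0.01,0],1],[[0,0,0],[-0.1,0,0],1]]' | sed -n '2,4p'
$M '[[[0,0,0],[-0.08,0,0],1],[[0,0,0],[0,0,0],1],[[0,0,0],[0.06,0,0],1],[[0,0,0],[0.05,0,0],1],[[0,0,0],[0,0,0],1]]' | sed -n '2,4p'
$M '[[[0,0,0],[0,0,0.1],1],[[0,0,0],[0,0,0.1],1],[[0,0,0],[0,0,0.2],1],[[0,0,0],[0,0,0.4],1],[[0,0,0],[0,0,0.4],1]]' | sed -n '2,4p'
python3 ringat.py
python3 - <<'E'
from h import *
p,d=robot.snapshot('scene')
cv2.imwrite('pics/s4.png',cv2.resize(p[:,:,::-1][200:350,350:510],None,fx=4,fy=4,interpolation=2))
E
```

```text
tool_pos: [0.4552, 0.0453, 0.1703]
ee_rot: [3.141, 0.0, 1.615]
wrist_force: [0.6, -0.1, -0.5]
tool_pos: [0.4577, 0.0453, 0.1702]
ee_rot: [3.141, 0.0, 1.615]
wrist_force: [1.1, -0.8, -1.4]
tool_pos: [0.4571, 0.0453, 0.2315]
ee_rot: [3.141, -0.0, 1.615]
wrist_force: [1.2, 0.2, -1.8]
tip ux -38.91267773681989 tip z 61.54719476313358
-80 [-1.  1.  2.]; -74 [-1.  1.  2.]; -68 [-1.  1.  2.]; -62 [-0.  1.  3.]; -56 [0. 2. 7.]; -50 [1. 7. 9.]; -44 [1. 4. 8.]; -38 [-0.  7.  9.]; -32 [1. 7. 8.]; -26 [1. 7. 8.]; -20 [-0.  2.  7.]; -14 [-1.  1.  2.]; -8 [-1. -0.  2.]; -2 [-1.  1.  2.]; 4 [-1.  1.  2.]; 10 [-1.  1.  2.]; 16 [-1.  0.  1.]; 22 [-1.  1.  2.]; 28 [2. 3. 4.]; 34 [4. 5. 6.]; 40 [6. 7. 8.]; 46 [ 8. 10. 10.]; 52 [11. 12. 13.]; 58 [12. 13. 15.]; 64 [11. 13. 15.]; 70 [ 9. 11. 14.]; 76 [ 7.  9. 11.]; 82 [5. 7. 9.]; 88 [3. 5. 7.]; 94 [0. 2. 5.]; 100 [-0.  1.  3.]; 106 [-1.  1.  2.]; 112 [-1.  0.  2.]; 118 [-1.  0.  2.]; 124 [-0.  1.  2.]; 130 [-0.  1.  2.]; 136 [-1.  0.  2.]; 142 [-0.  1.  2.]; 148 [-1.  0.  2.]; 154 [-1.  1.  2.]; 
ring 0.68 [np.int64(443), np.int64(284), np.int64(459), np.int64(300)] [-39.8038   2.233    2.4544]
```

View pics/s4.png

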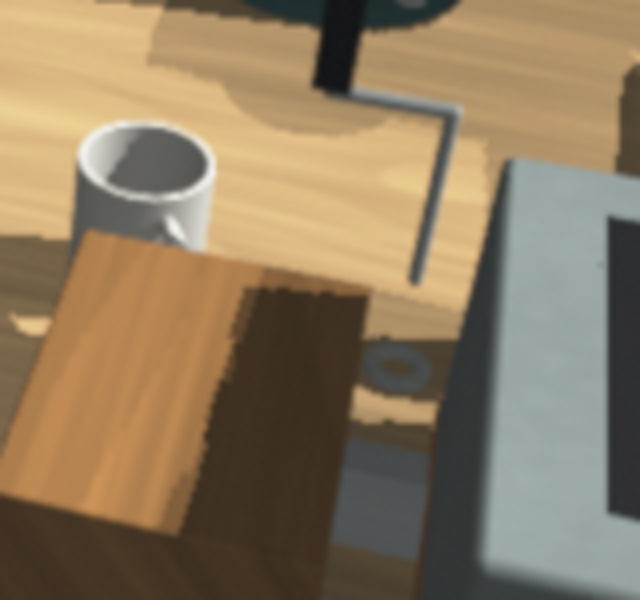

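The ring lies flat in front of the mouth at crop (397,368), clear of the rod. Now carrying the rod back.

```bash
M="python3 -m handwheel"
$M '[[[0,0,0],[0,0,0.4],1],[[0,0,0],[0,0,0.5],1],[[0,0,0],[0,0,0.5],1],[[0,0,0],[0,0,0.1],1],[[0,0,0],[0,-0.3,0],1]]' | sed -n '2,3p'
$M '[[[0,0,0.02],[0.07,-0.6,0],1],[[0,0,0.02],[0.07,-0.6,0],1],[[0,0,0.02],[0.07,-0.6,0],1],[[0,0,0.02],[0.07,-0.6,0],1],[[0,0,0.02],[0.07,-0.6,0],1]]' | sed -n '2,3p'
$M '[[[0,0,0],[0.07,-0.6,0],1],[[0,0,0],[0.07,-0.6,0],1],[[0,0,0],[0.07,-0.6,0],1],[[0,0,0],[0.07,-0.6,0],1],[[0,0,0],[0.07,-0.6,0],1]]' | sed -n '2,3p'
$M '[[[0,0,0],[0.07,-0.6,0],1],[[0,0,0],[0.07,-0.6,0],1],[[0,0,0],[0.05,-0.5,0],1],[[0,0,0],[0,-0.2,0],1],[[0,0,0],[0,0,0],1]]' | sed -n '2,4p'
```

```text
tool_pos: [0.4574, 0.0312, 0.3054]
ee_rot: [3.141, -0.001, 1.617]
tool_pos: [0.4742, -0.1207, 0.3032]
ee_rot: [-3.139, -0.002, 1.773]
tool_pos: [0.4918, -0.2706, 0.303]
ee_rot: [-3.139, -0.002, 1.772]
tool_pos: [0.5011, -0.3653, 0.3029]
ee_rot: [-3.139, -0.003, 1.77]
wrist_force: [0.3, 0.1, -0.8]
```

```bash
M="python3 -m handwheel"
$M '[[[0,0,0],[0.01,-0.29,0],1],[[0,0,0],[0,0,0],1],[[0,0,0],[0,0,0],1]]' | sed -n '2,4p'
python3 - <<'E'
from h import *
o=robot.get_obs();t=o['tool_pos'];print(t)
for n in('scene','side'):
    p,d=robot.snapshot(n);P=cloud(n,d).reshape(-1,3)
    m=(P[:,2]>.14)&(P[:,2]<.225)&(np.hypot(P[:,0]-.4907,P[:,1]+.3194)<.025);print(n,'leg',m.sum(),np.median(P[m],0))
    for z0 in (.14,.17,.2):
        k=m&(P[:,2]>z0)&(P[:,2]<z0+.03);print(np.median(P[k],0))
    m=(abs(P[:,0]-.497)<.07)&(abs(P[:,1]+.349)<.09)&(P[:,2]>.104)&(P[:,2]<.110)
    rc=cv2.minAreaRect((P[m][:,:2]*1000).astype(np.float32));print('block',rc)
    # hole: points below the top seen through the hole mouth
    m=(np.hypot(P[:,0]-.4907,P[:,1]+.3194)<.016)&(P[:,2]<.1);print('hole pts',m.sum(),np.median(P[m],0) if m.any() else '')
E
```

```text
tool_pos: [0.5023, -0.3787, 0.3055]
ee_rot: [3.141, -0.0, 1.773]
wrist_force: [-0.8, 0.6, -0.9]
[ 0.5023 -0.3787  0.3055]
scene leg 127 [ 0.4948 -0.3163  0.185 ]
[ 0.4948 -0.3164  0.157 ]
[ 0.4944 -0.3162  0.185 ]
[ 0.4948 -0.3163  0.2115]
block ((498.13055419921875, -348.63763427734375), (74.9691162109375, 121.16757202148438), 11.185402870178223)
hole pts 9 [ 0.4842 -0.3249  0.0973]
side leg 73 [ 0.4912 -0.3217  0.1866]
[ 0.4918 -0.3212  0.1545]
[ 0.4917 -0.3218  0.186 ]
[ 0.4903 -0.3219  0.2093]
block ((496.0752258300781, -351.9010925292969), (72.0328140258789, 124.2943115234375), 11.499677658081055)
hole pts 23 [ 0.4836 -0.3124  0.093 ]
```

```bash
M="python3 -m handwheel"
$M '[[[0,0,0],[-0.01,-0.03,0],1],[[0,0,0],[0,0,-0.2],1],[[0,0,0],[0,0,-0.2],1],[[0,0,0],[0,0,-0.1],1],[[0,0,0],[0,0,0],1]]' | sed -n '2,4p'
$M '[[[0,0,0],[0,0,-0.1],1],[[0,0,0],[0,0,-0.2],1],[[0,0,0],[0,0,0],1]]' | sed -n '2,4p'
$M '[[[0,0,0],[0,0,-0.3],1],[[0,0,0],[0,0,-0.4],1],[[0,0,0],[0,0,-0.4],1],[[0,0,0],[0,0,-0.3],1],[[0,0,0],[0,0,0],1]]' | sed -n '2,4p'
$M '[[[0,0,0],[0,0,-0.2],1],[[0,0,0],[0,0,-0.1],1],[[0,0,0],[0,0,0],1],[[0,0,0],[0,0,0],1]]' | sed -n '2,4p'
```

```text
tool_pos: [0.5012, -0.3801, 0.2781]
ee_rot: [-3.14, -0.003, 1.772]
wrist_force: [-0.2, -0.1, -1.4]
tool_pos: [0.5012, -0.3803, 0.2633]
ee_rot: [-3.14, -0.002, 1.772]
wrist_force: [0.4, -0.1, -1.4]
tool_pos: [0.5006, -0.3797, 0.1921]
ee_rot: [-3.138, -0.005, 1.772]
wrist_force: [0.3, -0.6, -2.0]
tool_pos: [0.5019, -0.3808, 0.1808]
ee_rot: [3.141, 0.001, 1.772]
wrist_force: [-0.2, 0.3, -2.2]
```

```bash
M="python3 -m handwheel"
$M '[[[0,0,0],[0,0,-0.08],1],[[0,0,0],[0,0,-0.04],1],[[0,0,0],[0,0,0],1],[[0,0,0],[0,0,0],1]]' | sed -n '2,4p'
$M '[[[0,0,0],[0,0,-0.02],1],[[0,0,0],[0,0,0],1]]' | sed -n '2,4p'
```

```text
tool_pos: [0.5017, -0.3806, 0.1743]
ee_rot: [3.142, -0.0, 1.772]
wrist_force: [0.4, 0.2, -1.3]
tool_pos: [0.5017, -0.3807, 0.1734]
ee_rot: [3.141, 0.0, 1.772]
wrist_force: [-0.6, -0.5, -0.9]
```

```bash
M="python3 -m handwheel"
$M '[[[0,0,0],[0,0,-0.01],1],[[0,0,0],[0,0,0],1]]' | sed -n '2,4p'
$M '[[[0,0,0],[0,0,0],0.7],[[0,0,0],[0,0,0],0.5],[[0,0,0],[0,0,0],0],[[0,0,0],[0,0,0],0],[[0,0,0],[0,0,0],0]]' | sed -n '2,6p'
$M '[[[0,0,0],[0,0,0],0],[[0,0,0],[0,0,0],0],[[0,0,0],[0,0,0],0],[[0,0,0],[0,0,0],0],[[0,0,0],[0,0,0],0]]' | sed -n '2,6p'
```

```text
tool_pos: [0.5018, -0.3808, 0.1733]
ee_rot: [3.141, 0.001, 1.772]
wrist_force: [-1.2, -1.0, 0.7]
tool_pos: [0.5017, -0.3806, 0.1728]
ee_rot: [3.142, -0.0, 1.772]
wrist_force: [0.3, 0.1, 0.1]
width: 0.0561
finger_force: 0.0
tool_pos: [0.5017, -0.3807, 0.1728]
ee_rot: [3.142, 0.0, 1.772]
wrist_force: [1.0, -0.2, 0.4]
width: 0.0934
finger_force: 0.0
```

Released with the rod resting on the block. Retreating straight up, then a final check.

```bash
M="python3 -m handwheel"
$M '[[[0,0,0],[0,0,0.3],0],[[0,0,0],[0,0,0.5],0],[[0,0,0],[0,0,0.6],0],[[0,0,0],[0,0,0.6],0],[[0,0,0],[0,0,0.5],0]]' | sed -n '2,4p'
$M '[[[0,0,0],[0,0.6,0.3],0],[[0,0,0],[0,0.7,0],0],[[0,0,0],[0,0.7,0],0],[[0,0,0],[0,0,0],0],[[0,0,0],[0,0,0],0]]' | sed -n '1,4p'
python3 ringat.py | tail -1
python3 - <<'E'
from h import *
p,d=robot.snapshot('scene');P=cloud('scene',d).reshape(-1,3)
m=(np.hypot(P[:,0]-.502,P[:,1]+.378)<.03)&(P[:,2]>.185)&(P[:,2]<.21);print(m.sum(),P[m][:,2].max(),cv2.minAreaRect((P[m][:,:2]*1000).astype(np.float32)))
cv2.imwrite('pics/s5.png',p[:,:,::-1][150:400,160:600])
E
```

```text
tool_pos: [0.5018, -0.3808, 0.3014]
ee_rot: [3.139, 0.003, 1.772]
wrist_force: [-1.0, -0.1, 0.7]
time: 25.3
tool_pos: [0.5019, -0.2804, 0.3144]
ee_rot: [3.14, 0.002, 1.773]
wrist_force: [-0.3, -0.1, 0.9]
-80 [-1.  1.  3.]; -74 [-1.  1.  3.]; -68 [-0.  1.  2.]; -62 [-1.  1.  2.]; -56 [-0.  2.  5.]; -50 [1. 8. 9.]; -44 [0. 5. 8.]; -38 [0. 6. 9.]; -32 [5. 7. 9.]; -26 [-0.  6.  8.]; -20 [0. 2. 9.]; -14 [-0.  1.  2.]; -8 [0. 1. 3.]; -2 [-1.  1.  2.]; 4 [-1.  1.  2.]; 10 [-1.  1.  2.]; 16 [-1.  1.  2.]; 22 [-0.  1.  3.]; 28 [2. 3. 3.]; 34 [4. 4. 6.]; 40 [6. 7. 8.]; 46 [ 8.  9. 11.]; 52 [11. 12. 13.]; 58 [13. 14. 15.]; 64 [11. 13. 15.]; 70 [ 9. 11. 13.]; 76 [ 7.  9. 11.]; 82 [5. 7. 9.]; 88 [3. 5. 7.]; 94 [0. 3. 5.]; 100 [-0.  1.  2.]; 106 [-1.  1.  2.]; 112 [-1.  0.  1.]; 118 [-1.  1.  2.]; 124 [-1.  1.  2.]; 130 [-1.  1.  3.]; 136 [-1.  1.  2.]; 142 [-1.  1.  3.]; 148 [-1.  1.  2.]; 154 [-0.  1.  3.]; 98 0.2003705749209584 ((503.0247497558594, -378.41278076171875), (22.89027976989746, 19.916662216186523), 11.232942581176758)
```

View pics/s5.png

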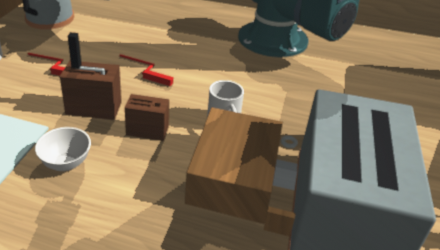

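The rod stands in its block as before (crop (75,55)–(103,72)). The ring lies flat in front of the mouth at (290,142), and the mug and bowl haven't moved.

```bash
python3 -c "
from bench import robot
print(robot.close_job())"
```

```text
the job is handed in; nothing more can be done
None
```

I handed the job in at about 25 s: the ring lies flat about 40 mm in front of the gap's mouth, the rod is back upright in its block, and the highest vertical force I read was about 7 N, against the 20 N limit; the judge's result wasn't shown.

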